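Move a braked sample carriage to the far station and lock it

ROBOT

A 6-joint arm with a two-finger parallel gripper is mounted at the origin on a cart in front of the work surface, level with it; the furniture and walls round the work are solid. World frame = base frame: x ahead of the robot, y to its left, z up, the work surface at z = 0. Lengths are in mm, angles in degrees, forces in N, time in s.
With the tool pointing down it reaches from about 300 to 850 mm from the base axis. Payload 4.2 kg.
Tool frame: the origin (TCP) lies on the centre line of the jaws, within the pads' length; the fingertips stand 8 mm ahead of it and the grasp point (between the pads) lies 11 mm behind it; z points along the fingers, y is the line along which they close (so a half turn about z gives the same grasp; the last joint's range is limited). The gripper opens to 91 mm and grips with 3 to 60 N. Pads are 32 mm wide; open, the fingers measure 118 mm over their backs; the gripper's body (76 mm by 178 mm) begins 60 mm behind the grasp point.
Start: joints at [64.973, 18.312, 89.639, -0, 72.044, -1.146], TCP at [232.786, 525.791, 196.276] pointing down, gripper open.
Joint ranges: [-177.97, 177.97], [-48.28, 115.42], [12.27, 149.76], [-77.06, 257.06], [2.81, 150.46], [-146.56, 146.56]. Speed limits (degrees/s): [147.25, 147.25, 180, 180, 180, 180].

INTERFACE

Orientations are given as [roll, pitch, yaw] about the fixed x, y, z axes, in that order (R = Rz(yaw) Ry(pitch) Rx(roll)).
In Python, from workcell import telemetry, eyes, ticket gives the robot as it stands. The module is installed in compiled form; this text tells all that it offers.
- The arm moves only by the shell command python3 -m crank 'ROWS' [OPENING] [FORCE]. ROWS is JSON, a list of rows, each an object of numbers: "dx", "dy", "dz": the shift along the world's x, y, z normalised to -1 to 1, where 1 is 80 cm; "yaw": the turn about the world's z normalised to -1 to 1, where 1 is 5 degrees. A call has 1 to 10 rows; each row shifts and turns the commanded pose from where the row before left it; what a row does not reach is not made up. A row lasts 1/8 s, in which the tool goes at most 62.5 mm and 10.7 degrees, less where a joint would pass 70% of its speed; a pose out of reach is approached as far as the arm can. A call with a number of a shift or a turn outside -1 to 1 is refused whole. A call with a gripper value outside its range is refused whole. OPENING is the opening, from 0 (shut) to 1 (fully open), set as the call begins (- or left out, the last holds). The fingers move at their own pace and stop on an object; FORCE is the grip in N (left out, the last holds). Time passes only in rows, so rows that do not move let the fingers close. It gives the time, the measured TCP pose, the force, the opening and the grip force at its end, in the units of the state.
- telemetry.state(): the state, without advancing time (a new reading comes with each control period).
- eyes.grab_frame(name): name is "scene" or "top" or "wrist"; returns the picture (400x640x3 uint8, red, green, blue); there is no depth.
- eyes.calibration(name): a dict with "camera_matrix" (3x3 intrinsics, pixels), "world_from_camera" (4x4, takes a point from camera to world coordinates). Camera axes: x right, y down, z forward; pixel columns grow to the right and rows downward; lengths in mm; the calibration is good to about 2 mm. A picture is of the moment at which its call begins: read the wrist's pose just before it. calibration takes no time and is no camera call; for the wrist camera it gives the pose at the moment of the call.
- ticket.job_done(): hands the job in; it is judged then, once.
The state is a dict: "time_s": time; "qpos": joint angles; "qvel": joint speeds; "effort": joint torques, N m; "ee_pos": TCP position; "ee_rot": TCP orientation; "force": force on the tool from outside, world axes, zero at the start; "torque": the same for the moment, N m; "gripper_width": finger opening in mm; "gripper_force": force on a finger pad.
Only numpy, scipy, OpenCV 4.12 (cv2) and the standard library are available. Lean on these libraries where they do the work, as an engineer would, in place of code of your own. Each camera call takes 0.05 s, during which the arm holds its last target. There are 200 camera calls.

TASK

Flick the brake lever of the sample carriage up to release it, slide the carriage with its two dishes along the slide to the far station (the one on the left), and there push the lever down until it clicks and stays locked in the notch. The notch can sit a little to either side of the station's middle: feel for it with light pressure and never force the lever's tooth against the catch. Keep the dishes in their tray, leave the pipe fittings between the stations alone, and let go at the end.

Things in the scene. Friction and masses are not known exactly. Their poses are not given: they have to be found in the camera images.
- slide: Linear slide on the bench: aluminium base plate 80 x 480 mm, two steel rods, end blocks 44 mm high. Origin: middle of its underside. Its +y is the carriage's travel towards the far station (robot's left), its +x points away from the robot. Place and yaw (up to 0.13 rad) vary.
- carriage (a joint): Travel (m) of the grey carriage along the slide's +y: 0 at the start station, end stop at 0.258. It needs about 2 N to slide. On top is a tray 72 x 138 mm, rim 72 mm above the bench, with two seats. Its brake lever points from its front to the robot.
- brake_lever (a joint): Brake lever's angle (rad): 0 level = locked, grows as its free end rises, stop at 0.75; a spring lifts it there unless clicked down. About 4 N of lift at the knob flicks it off the click. Tooth resting on a catch's flat top: about 0.335. Over a notch it sinks (2 to 4 N) to 0.23, where the click begins; about 11 N at the knob snaps it to 0. Only the tooth in a notch holds the carriage.
- lever_hinge (a point): Middle of the lever's hinge line on the carriage (line along the slide's y), 52 mm above the bench, 42 mm in front (slide -x) of the slide's middle line.
- lever_knob (a point): Centre of the black cross-knob at the lever's free end: cylinder 16 mm in diameter, 26 mm long along the slide's y, flat ends; pinch it by its ends from above, press or lift it. 105 mm from the hinge along the lever and 3 mm above the lever's line: height 55 mm when locked. Beneath it only the bench; catches end 25 mm behind its centre.
- lever_tooth (a point): Lower end of the steel tooth under the lever: 8 mm wide along the slide's y, rounded end. 62 mm from the hinge along the lever, 24 mm below the lever's line, at the same place along the slide's y as knob and hinge.
- station_far: Far station: dark foot plate 36 x 130 x 8 mm with a steel catch on it, 16 x 92 mm, flat top 48.5 mm above the bench, a notch 12 mm wide in its middle. Origin: middle of the foot's underside, axes as the slide's. The catch is set up to 15 mm either way along y and not measured: feel where the tooth drops in (2 mm play). It must not take over 30 N. The foot's place varies by 25 mm.
- station_start: The start station on the right: the same catch on a foot plate 96 mm long; its notch is in the middle, and the tooth is locked in it at the start. It too must not take over 30 N.
- dish_0: Petri dish 55 mm across, 13 mm high, loose in the right seat of the carriage's tray. Origin: middle of its underside, 66 mm above the bench.
- dish_1: Petri dish of the same shape, in the left seat.
- tee: Loose pipe tee 39 x 57 x 24 mm on the bench in front of the slide between the stations; a bystander to be left alone. Origin: middle of its underside.
- nut: Loose union nut 23 x 27 x 14 mm beside the tee; a bystander to be left alone. Origin: middle of its underside.
Mind the look-alikes: they are no part of the job. What is shaped like the dish_0 but purple or yellow is not meant.

How it is judged (in metres and radians):
On the way, in this order (a step that is already met when the one before it is completed fails the run):
1. the lever is flicked up past the click at the start station (value of joint brake_lever above 0.4 rad and value of joint carriage below 0.012 m), for 0.1 s.
2. the carriage is brought to the far station with the tooth still out of the notch (y of lever_knob in the frame of station_far between -0.04 and 0.04 m and value of joint brake_lever above 0.29 rad).
At the end, for the whole second after the job is handed in: Lever clicked down (below 0.05 rad) in the far notch (knob within 18.5 mm of the station's middle along the slide), carriage at rest, both dishes flat in the tray (underside above 58 mm, tilt under 0.3 rad), tee and nut within 30 mm of their places (value of joint brake_lever below 0.05 rad and y of lever_knob in the frame of station_far between -0.0185 and 0.0185 m and velocity of joint carriage between -0.01 and 0.01 m/s and height (world z) of each of dish_0, dish_1 above 0.058 m and angle between each of dish_0, dish_1's own z axis and vertical below 0.3 rad and distance of each of tee, nut from where it was at the start of the episode below 0.03 m); the robot touches nothing.
It fails at once if a catch takes more than 30 N (the tooth is forced) (contact force between any of station_far, station_start and anything else above 30 N).
It fails at once if a dish falls from the tray or is tipped (height (world z) of any of dish_0, dish_1 below 0.05 m or angle between any of dish_0, dish_1's own z axis and vertical above 0.6 rad).
It fails at once if the tee or the nut is pushed away (distance of any of tee, nut from where it was at the start of the episode above 0.03 m).
It also fails if it takes over 58 s, if anything falls off the work surface, if the arm or the gripper's body presses on something with over 40 N, if the wrist force passes 120 N, or if a joint passes its speed limit or range.

## Working session

There is one attempt and no reset: what is moved stays moved. The work goes in short steps, Python scripts to look and compute and a shell command to move; the robot and the scene stay as the last step left them, time stands still between calls to the robot, and variables do not carry over. Pictures are saved under pics/ and viewed, at most 10 in all, crops included, and the job is handed in when it is done.

```bash
mkdir -p pics
python3 - <<'E'
from workcell import telemetry, eyes
import cv2,numpy as np
s=telemetry.state();print(s)
for n in("top","scene"):
    cv2.imwrite(f"pics/{n}0.png",cv2.resize(eyes.grab_frame(n)[:,:,::-1],(800,500),interpolation=cv2.INTER_CUBIC))
    c=eyes.calibration(n);print(n,np.round(c["camera_matrix"],1).tolist(),np.round(c["world_from_camera"],4).tolist())
E
```

```text
{'time_s': 0.0, 'qpos': array([ 6.49735545e+01,  1.83515691e+01,  8.97073352e+01, -1.40399769e-03,
        7.20446783e+01, -1.14729542e+00]), 'qvel': array([-1.44585609e-03, -2.48421371e-02,  7.46014329e-03,  9.82703275e-02,
        4.12906259e-02,  1.49713322e-05]), 'effort': array([ 1.05893843e-03, -4.12481439e+01, -2.31975317e+01,  7.28901615e-02,
        4.59188386e-02, -1.13041083e-04]), 'ee_pos': array([232.55124664, 525.27232569, 195.41475079]), 'ee_rot': array([-1.79896411e+02, -7.39441480e-04,  1.56121283e+02]), 'force': array([ 0.54764555, -0.09644463, -0.93601359]), 'torque': array([ 0.00735614, -0.02169497, -0.01958488]), 'gripper_force': 0.0, 'gripper_width': 91.48965139605518}
top [[390.2, 0.0, 320.3], [0.0, 390.2, 202.0], [0.0, 0.0, 1.0]] [[0.0082, -0.9984, 0.0551, 460.9335], [-1.0, -0.0082, -0.0013, 33.2114], [0.0017, -0.0551, -0.9985, 940.7223], [0.0, 0.0, 0.0, 1.0]]
scene [[484.6, 0.0, 322.1], [0.0, 484.6, 192.1], [0.0, 0.0, 1.0]] [[0.4622, -0.4904, 0.7388, -327.0862], [-0.8867, -0.2414, 0.3944, -431.9616], [-0.0151, -0.8374, -0.5464, 721.5984], [0.0, 0.0, 0.0, 1.0]]
```

View pics/top0.png

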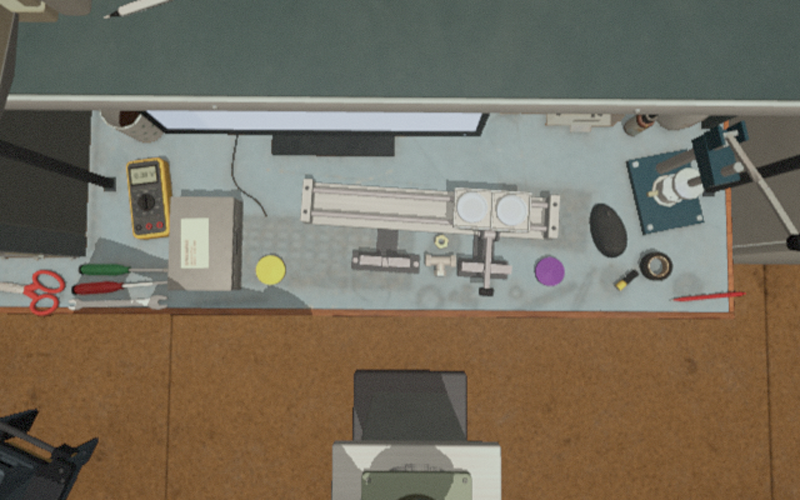

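View pics/scene0.png

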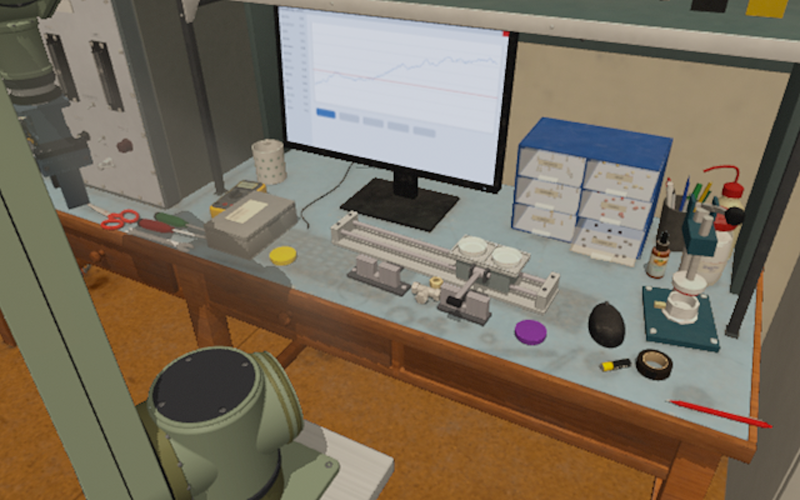

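The top view shows the carriage on the right, with its two whitish dishes at (472,208) and (512,208). The black knob is at (486,292), the far station at (386,262), the tee at (440,264) and the nut at (441,241). The yellow (270,269) and purple (549,271) discs lie on the bench and are look-alikes; the dishes in the tray are the ones meant. Next is an enlarged crop to confirm this and measure.

Run:
```python
from workcell import eyes
import cv2
im=eyes.grab_frame("top")[:,:,::-1]
cv2.imwrite("pics/top1.png",cv2.resize(im[135:245,235:455],(792,396),interpolation=cv2.INTER_CUBIC))
```

```text
(no output)
```

View pics/top1.png

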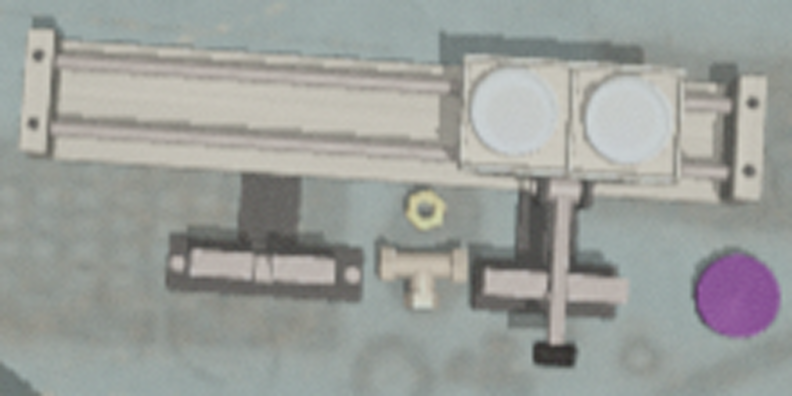

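The crop shows the knob at (554,354), the slide's end screws at (38,55)/(32,124) and (752,103)/(748,171), the far foot's screws at (178,263)/(352,275), and the far notch at about (262,267). The two white dishes sit in the tray, so they are confirmed. The purple disc at (738,295) is off the carriage.

```bash
cat > h.py <<'E'
import numpy as np
from workcell import eyes
def px(u,v,z,n="top"):
    c=eyes.calibration(n);K=np.array(c["camera_matrix"]);T=np.array(c["world_from_camera"])
    d=T[:3,:3]@np.linalg.solve(K,[u,v,1]);o=T[:3,3];return o+d*(z-o[2])/d[2]
E
python3 - <<'E'
from h import *
P=lambda u,v,z:px(235+(u+.5)/3.6-.5,135+(v+.5)/3.6-.5,z)
L=[P(38,55,44),P(32,124,44)];R=[P(752,103,44),P(748,171,44)]
l=(L[0]+L[1])/2;r=(R[0]+R[1])/2;d=l-r;print("l,r",l,r,np.linalg.norm(d))
ey=d/np.linalg.norm(d);ey[2]=0;ex=np.array([ey[1],-ey[0],0]);print("yaw",np.degrees(np.arctan2(-ey[0],ey[1])))
o=(l+r)/2;f=lambda p:(round((p-o)@ex,1),round((p-o)@ey,1))
for n,p in dict(knob=P(554,354,58),knobL=P(534,352,58),knobR=P(575,356,58),fs1=P(178,263,8),fs2=P(352,275,8),footL=P(168,262,8),footR=P(362,275,8),notch=P(262,267,48.5),cL=P(190,262,48.5),cR=P(336,270,48.5),tee=P(422,275,20),teelow=P(422,307,15),snotch=P(554,288,48.5),scL=P(485,281,48.5),scR=P(628,291,48.5),dish0=P(628,118,79),dish1=P(513,110,79)).items():print(n,p.round(1),f(p))
E
```

```text
l,r [607.45578812 208.73715556  44.        ] [ 580.58819931 -250.96234454   44.        ] 460.4839820366882
yaw -3.344902919713229
knob [ 440.9 -122.3   58. ] (np.float64(-147.0), np.float64(-110.0))
knobL [ 442.  -109.8   58. ] (np.float64(-146.6), np.float64(-97.4))
knobR [ 439.7 -135.5   58. ] (np.float64(-147.4), np.float64(-123.2))
fs1 [498.  118.6   8. ] (np.float64(-104.0), np.float64(133.9))
fs2 [491.   3.   8.] (np.float64(-104.3), np.float64(18.0))
footL [498.6 125.3   8. ] (np.float64(-103.8), np.float64(140.6))
footR [491.   -3.7   8. ] (np.float64(-103.9), np.float64(11.4))
notch [494.3  61.5  48.5] (np.float64(-104.4), np.float64(76.7))
cL [497.1 107.3  48.5] (np.float64(-104.3), np.float64(122.5))
cR [492.7  14.5  48.5] (np.float64(-103.2), np.float64(29.6))
tee [490.9 -42.5  20. ] (np.float64(-101.7), np.float64(-27.4))
teelow [470. -43.  15.] (np.float64(-122.5), np.float64(-29.1))
snotch [ 482.4 -124.1   48.5] (np.float64(-105.4), np.float64(-109.3))
scL [486.5 -80.2  48.5] (np.float64(-103.9), np.float64(-65.3))
scR [ 480.9 -171.1   48.5] (np.float64(-104.2), np.float64(-156.3))
dish0 [ 587.1 -164.6   79. ] (np.float64(1.4), np.float64(-143.6))
dish1 [591.4 -93.5  79. ] (np.float64(1.6), np.float64(-72.5))
```

```bash
python3 -m crank '[{"dx":0.018,"dy":-0.056,"yaw":1},{"dx":0.018,"dy":-0.056,"yaw":1},{"dx":0.018,"dy":-0.056,"yaw":1},{"dx":0.018,"dy":-0.056,"yaw":1},{"dx":0.018,"dy":-0.056,"yaw":0.1},{"dx":0.018,"dy":-0.056},{"dx":0.018,"dy":-0.056},{"dx":0.018,"dy":-0.056},{"dx":0.018,"dy":-0.056},{"dx":0.018,"dy":-0.056}]' 0.55 20; python3 -m crank '[{"dx":0.018,"dy":-0.056},{"dx":0.018,"dy":-0.056},{"dx":0.018,"dy":-0.056},{"dx":0.018,"dy":-0.056},{"dx":0.008,"dy":-0.025},{},{}]'
```

```text
validation failed for argument at $[0]...
validation failed for argument at $[0]...
```

```bash
python3 -m crank '[{"dx":0.018,"dy":-0.056,"dz":0,"yaw":1},{"dx":0.018,"dy":-0.056,"dz":0,"yaw":1},{"dx":0.018,"dy":-0.056,"dz":0,"yaw":1},{"dx":0.018,"dy":-0.056,"dz":0,"yaw":1},{"dx":0.018,"dy":-0.056,"dz":0,"yaw":0.1},{"dx":0.018,"dy":-0.056,"dz":0,"yaw":0},{"dx":0.018,"dy":-0.056,"dz":0,"yaw":0},{"dx":0.018,"dy":-0.056,"dz":0,"yaw":0},{"dx":0.018,"dy":-0.056,"dz":0,"yaw":0},{"dx":0.018,"dy":-0.056,"dz":0,"yaw":0}]' 0.55 20
```

```text
time_s: 1.4
ee_pos: [376.9, 76.3, 196.3]
ee_rot: [180.0, 0.0, 176.6]
force: [1.2, 0.7, 0.1]
gripper_width: 49.9
gripper_force: 0.0
```

```bash
python3 -m crank '[{"dx":0.016,"dy":-0.05,"dz":-0.02,"yaw":0},{"dx":0.016,"dy":-0.05,"dz":-0.02,"yaw":0},{"dx":0.016,"dy":-0.05,"dz":-0.02,"yaw":0},{"dx":0.016,"dy":-0.05,"dz":-0.02,"yaw":0},{"dx":0.016,"dy":-0.048,"dz":-0.02,"yaw":0},{"dx":0,"dy":0,"dz":0,"yaw":0},{"dx":0,"dy":0,"dz":0,"yaw":0}]'
python3 - <<'E'
from workcell import eyes,telemetry
from h import *
import cv2
print(telemetry.state()["ee_pos"])
c=eyes.calibration("wrist");K=np.array(c["camera_matrix"]);T=np.linalg.inv(np.array(c["world_from_camera"]))
im=eyes.grab_frame("wrist")[:,:,::-1];cv2.imwrite("pics/w0.png",im)
for p in([440.9,-122.3,55],[442,-109.8,58],[439.7,-135.5,58]):
    q=K@(T@[*p,1])[:3];print(q[:2]/q[2])
E
```

```text
time_s: 2.28
ee_pos: [440.3, -120.2, 116.2]
ee_rot: [180.0, -0.1, 176.6]
force: [0.2, -0.0, 0.6]
gripper_width: 50.3
gripper_force: 0.0
[ 440.34592894 -120.17221241  116.17372336]
[317.06576843 204.72941989]
[330.55772899 206.03106398]
[302.74921362 205.19704144]
```

View pics/w0.png

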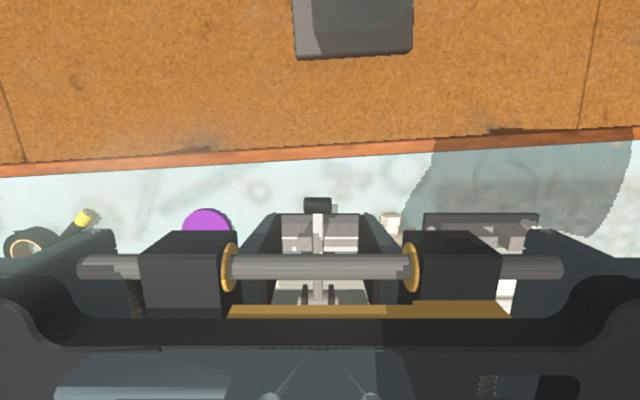

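The wrist view has the knob at (317,205), which is where my estimate put it, and midway between the fingers. I'll go down and pinch it.

```bash
python3 -m crank '[{"dx":0,"dy":-0.002,"dz":-0.03,"yaw":0},{"dx":0,"dy":0,"dz":-0.03,"yaw":0},{"dx":0,"dy":0,"dz":-0.02,"yaw":0},{"dx":0,"dy":0,"dz":-0.01,"yaw":0},{"dx":0,"dy":0,"dz":0,"yaw":0}]' && python3 -m crank '[{"dx":0,"dy":0,"dz":0,"yaw":0},{"dx":0,"dy":0,"dz":0,"yaw":0},{"dx":0,"dy":0,"dz":0,"yaw":0},{"dx":0,"dy":0,"dz":0,"yaw":0},{"dx":0,"dy":0,"dz":0,"yaw":0}]' 0.1 20
```

```text
time_s: 2.95
ee_pos: [440.7, -121.6, 44.4]
ee_rot: [180.0, -0.0, 176.7]
force: [-0.6, -0.5, 0.9]
gripper_width: 49.9
gripper_force: 0.0
time_s: 3.58
ee_pos: [441.0, -122.3, 44.4]
ee_rot: [180.0, 0.0, 176.6]
force: [0.3, 0.4, 1.4]
gripper_width: 22.7
gripper_force: 20.0
```

```bash
python3 -m crank '[{"dx":0.001,"dy":0,"dz":0.01,"yaw":0},{"dx":0.001,"dy":0,"dz":0.01,"yaw":0},{"dx":0.002,"dy":0,"dz":0.01,"yaw":0},{"dx":0.003,"dy":0,"dz":0.01,"yaw":0},{"dx":0.004,"dy":0,"dz":0.011,"yaw":0},{"dx":0,"dy":0,"dz":0,"yaw":0}]'
```

```text
time_s: 4.32
ee_pos: [450.5, -122.4, 85.9]
ee_rot: [-180.0, 0.1, 176.6]
force: [-0.0, -0.2, 0.6]
gripper_width: 9.6
gripper_force: 0.0
```

Run:
```python
from workcell import eyes
import cv2
a=eyes.grab_frame("scene")[200:275,310:440,::-1];b=eyes.grab_frame("wrist")[170:320,180:440,::-1]
cv2.imwrite("pics/s1.png",cv2.vconcat([cv2.resize(a,(520,300),interpolation=2),cv2.resize(b,(520,300),interpolation=2)]))
```

```text
(no output)
```

View pics/s1.png

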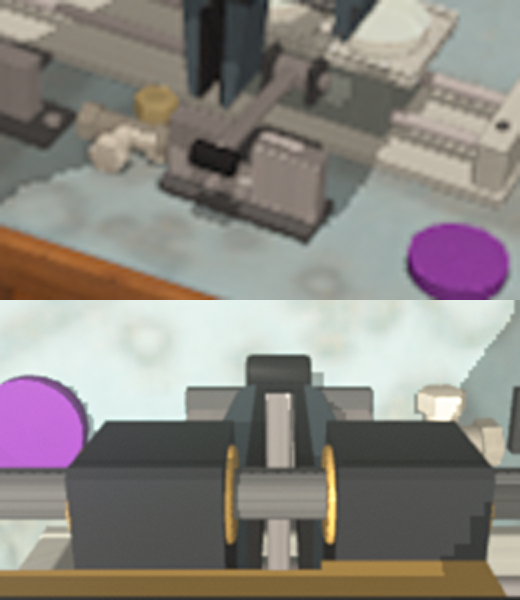

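The grip slipped. The lever is still locked and the knob is below the fingertips, at (215,155) in the upper panel. I'll try again with a stronger grip and a slower lift.

```bash
python3 -m crank '[{"dx":-0.006,"dy":0,"dz":0,"yaw":0},{"dx":-0.006,"dy":0,"dz":0,"yaw":0},{"dx":0,"dy":0,"dz":0,"yaw":0},{"dx":0,"dy":0,"dz":-0.02,"yaw":0},{"dx":0,"dy":0,"dz":-0.02,"yaw":0},{"dx":0,"dy":0,"dz":-0.0125,"yaw":0},{"dx":0,"dy":0,"dz":0,"yaw":0}]' 0.55 50 && python3 -m crank '[{"dx":0,"dy":0,"dz":0,"yaw":0},{"dx":0,"dy":0,"dz":0,"yaw":0},{"dx":0,"dy":0,"dz":0,"yaw":0},{"dx":0,"dy":0,"dz":0,"yaw":0},{"dx":0,"dy":0,"dz":0,"yaw":0}]' 0.1 50; python3 -m crank '[{"dx":0,"dy":0,"dz":0.002,"yaw":0},{"dx":0,"dy":0,"dz":0.002,"yaw":0},{"dx":0,"dy":0,"dz":0,"yaw":0}]'
```

```text
time_s: 5.3
ee_pos: [439.5, -122.1, 42.5]
ee_rot: [180.0, -0.1, 176.6]
force: [-1.2, -1.0, 0.8]
gripper_width: 50.2
gripper_force: 0.0
time_s: 5.92
ee_pos: [440.3, -122.2, 43.3]
ee_rot: [180.0, 0.0, 176.6]
force: [1.7, 0.2, 1.8]
gripper_width: 25.0
gripper_force: 50.0
time_s: 6.3
ee_pos: [440.6, -122.3, 46.3]
ee_rot: [180.0, 0.1, 176.6]
force: [4.5, 0.1, -4.1]
gripper_width: 25.0
gripper_force: 50.0
```

```bash
python3 -m crank '[{"dx":0,"dy":0,"dz":0.004,"yaw":0},{"dx":0.0005,"dy":0,"dz":0.005,"yaw":0},{"dx":0.001,"dy":0,"dz":0.005,"yaw":0},{"dx":0.001,"dy":0,"dz":0.005,"yaw":0},{"dx":0.001,"dy":0,"dz":0.005,"yaw":0},{"dx":0,"dy":0,"dz":0,"yaw":0}]'
```

```text
time_s: 7.05
ee_pos: [445.2, -122.6, 66.5]
ee_rot: [-180.0, 0.3, 176.6]
force: [7.6, -0.3, -3.4]
gripper_width: 24.9
gripper_force: 50.0
```

```bash
python3 -m crank '[{"dx":0.002,"dy":0,"dz":0.006,"yaw":0},{"dx":0.003,"dy":0,"dz":0.006,"yaw":0},{"dx":0.003,"dy":0,"dz":0.006,"yaw":0},{"dx":0.004,"dy":0,"dz":0.006,"yaw":0},{"dx":0.003,"dy":0,"dz":0.006,"yaw":0},{"dx":0.004,"dy":-0.001,"dz":0.006,"yaw":0},{"dx":0.004,"dy":0,"dz":0.006,"yaw":0},{"dx":0,"dy":0,"dz":0,"yaw":0}]'
```

```text
time_s: 8.05
ee_pos: [462.2, -123.4, 99.1]
ee_rot: [-180.0, 0.1, 176.6]
force: [6.1, -1.1, -7.6]
gripper_width: 24.5
gripper_force: 50.0
```

```bash
python3 -m crank '[{"dx":0,"dy":0,"dz":0,"yaw":0},{"dx":0,"dy":0.005,"dz":0,"yaw":0},{"dx":0.001,"dy":0.01,"dz":0,"yaw":0},{"dx":0.001,"dy":0.015,"dz":0,"yaw":0},{"dx":0.001,"dy":0.02,"dz":0,"yaw":0},{"dx":0.001,"dy":0.02,"dz":0,"yaw":0},{"dx":0.001,"dy":0.02,"dz":0,"yaw":0},{"dx":0.001,"dy":0.015,"dz":0,"yaw":0},{"dx":0.001,"dy":0.01,"dz":0,"yaw":0},{"dx":0,"dy":0,"dz":0,"yaw":0}]' 0.1 30
python3 - <<'E'
from workcell import eyes
import cv2
a=eyes.grab_frame("scene")[190:275,270:420,::-1]
b=eyes.grab_frame("top")[135:245,235:455,::-1]
cv2.imwrite("pics/s2.png",cv2.vconcat([cv2.resize(a,(520,290),interpolation=2),cv2.resize(b,(520,260),interpolation=2)]))
E
```

```text
time_s: 9.3
ee_pos: [467.5, -30.6, 99.2]
ee_rot: [180.0, 0.1, 176.7]
force: [5.1, 1.4, -4.4]
gripper_width: 25.3
gripper_force: 30.0
```

View pics/s2.png

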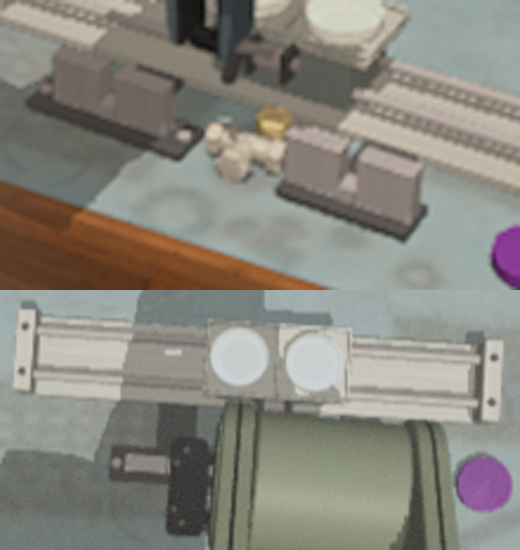

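The carriage is following, at about half its travel. Both dishes are seated, and the tee and nut are untouched. Now the second half of the slide.

```bash
python3 -m crank '[{"dx":0,"dy":0.005,"dz":0,"yaw":0},{"dx":0.001,"dy":0.01,"dz":0,"yaw":0},{"dx":0.001,"dy":0.015,"dz":0,"yaw":0},{"dx":0.001,"dy":0.02,"dz":0,"yaw":0},{"dx":0.001,"dy":0.02,"dz":0,"yaw":0},{"dx":0.001,"dy":0.02,"dz":0,"yaw":0},{"dx":0.001,"dy":0.015,"dz":0,"yaw":0},{"dx":0.0005,"dy":0.0075,"dz":0,"yaw":0},{"dx":0,"dy":0.005,"dz":0,"yaw":0},{"dx":0,"dy":0,"dz":0,"yaw":0}]'
```

```text
time_s: 10.65
ee_pos: [472.9, 62.5, 99.1]
ee_rot: [-180.0, 0.1, 176.7]
force: [6.0, -0.8, -4.8]
gripper_width: 25.5
gripper_force: 30.0
```

```bash
python3 -m crank '[{"dx":-0.0025,"dy":0,"dz":-0.004,"yaw":0},{"dx":-0.0025,"dy":0,"dz":-0.004,"yaw":0},{"dx":-0.0025,"dy":0,"dz":-0.004,"yaw":0},{"dx":-0.0025,"dy":0,"dz":-0.004,"yaw":0},{"dx":0,"dy":0,"dz":0,"yaw":0}]'; python3 -m crank '[{"dx":-0.0015,"dy":0,"dz":-0.0025,"yaw":0},{"dx":-0.0015,"dy":0,"dz":-0.0025,"yaw":0},{"dx":0,"dy":0,"dz":0,"yaw":0}]'
```

```text
time_s: 11.28
ee_pos: [464.0, 63.0, 86.3]
ee_rot: [180.0, 0.0, 176.6]
force: [3.9, 0.8, 2.4]
gripper_width: 25.2
gripper_force: 30.0
time_s: 11.65
ee_pos: [461.5, 63.1, 82.2]
ee_rot: [180.0, -0.0, 176.6]
force: [3.5, 1.0, 0.9]
gripper_width: 25.1
gripper_force: 30.0
```

```bash
for i in 1; do :; done; python3 -m crank '[{"dx":-0.0005,"dy":0,"dz":-0.0015,"yaw":0},{"dx":-0.0005,"dy":0,"dz":-0.0015,"yaw":0},{"dx":0,"dy":0,"dz":0,"yaw":0}]'; python3 -m crank '[{"dx":-0.0005,"dy":0,"dz":-0.0015,"yaw":0},{"dx":-0.0005,"dy":0,"dz":-0.0015,"yaw":0},{"dx":0,"dy":0,"dz":0,"yaw":0}]'; python3 -m crank '[{"dx":-0.0005,"dy":0,"dz":-0.0015,"yaw":0},{"dx":0,"dy":0,"dz":0,"yaw":0}]'
```

```text
time_s: 12.02
ee_pos: [460.2, 63.1, 79.7]
ee_rot: [180.0, -0.1, 176.6]
force: [1.5, 1.4, 3.8]
gripper_width: 25.5
gripper_force: 30.0
time_s: 12.4
ee_pos: [459.0, 62.9, 77.2]
ee_rot: [-180.0, -0.1, 176.6]
force: [-1.7, 2.0, 4.3]
gripper_width: 25.3
gripper_force: 30.0
time_s: 12.65
ee_pos: [458.5, 63.0, 76.0]
ee_rot: [-180.0, -0.1, 176.6]
force: [-3.0, 1.1, 5.3]
gripper_width: 25.4
gripper_force: 30.0
```

```bash
python3 -m crank '[{"dx":-0.0005,"dy":0,"dz":-0.0015,"yaw":0},{"dx":0,"dy":0,"dz":0,"yaw":0}]'; python3 -m crank '[{"dx":-0.0005,"dy":0,"dz":-0.0015,"yaw":0},{"dx":0,"dy":0,"dz":0,"yaw":0}]'
```

```text
time_s: 12.9
ee_pos: [458.0, 62.9, 74.8]
ee_rot: [-180.0, -0.1, 176.6]
force: [-3.7, 0.7, 5.6]
gripper_width: 25.6
gripper_force: 30.0
time_s: 13.15
ee_pos: [457.5, 62.9, 73.6]
ee_rot: [-180.0, -0.2, 176.6]
force: [-3.8, 3.0, 4.9]
gripper_width: 25.3
gripper_force: 30.0
```

Run:
```python
from workcell import eyes
import cv2
a=eyes.grab_frame("scene")[170:250,250:380,::-1]
b=eyes.grab_frame("wrist")[150:330,180:460,::-1]
cv2.imwrite("pics/s3.png",cv2.vconcat([cv2.resize(a,(468,288),interpolation=2),cv2.resize(b,(468,300),interpolation=2)]))
```

```text
(no output)
```

View pics/s3.png

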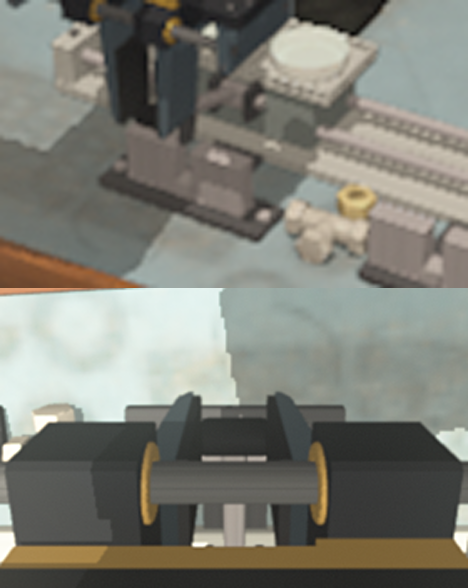

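Run:
```python
from workcell import eyes
from h import *
c=eyes.calibration("wrist");K=np.array(c["camera_matrix"]);T=np.linalg.inv(np.array(c["world_from_camera"]))
ex=np.array([.9983,-.0584,0]);ey=np.array([.0584,.9983,0]);o=np.array([594.02,-21.11,0])
for a in np.arange(.15,.8,.05):
    p=o+ex*(-42-105*np.cos(a)+3*np.sin(a))+ey*76.3+[0,0,52+105*np.sin(a)+3*np.cos(a)]
    q=K@(T@[*p,1])[:3];r=[]
    for t in np.arange(0,6.28,.1):
        w=K@(T@[*(p+8*np.cos(t)*ex+[0,0,8*np.sin(t)]),1])[:3];r.append(w[1]/w[2])
    print(round(a,2),p.round(1),q[:2]/q[2],"v range",round(min(r),1),round(max(r),1))
```

```text
0.15 [453.4  63.6  70.7] [319.79431575 220.95605724] v range 210.0 232.0
0.2 [454.4  63.5  75.8] [319.79594628 224.80027696] v range 213.6 236.1
0.25 [455.7  63.4  80.9] [319.79715303 229.14525785] v range 217.6 240.8
0.3 [457.3  63.3  85.9] [319.79789951 234.00735176] v range 222.2 245.9
0.35 [459.1  63.2  90.8] [319.79814874 239.4003287 ] v range 227.3 251.6
0.4 [461.2  63.1  95.7] [319.79786381 245.33470752] v range 232.9 257.9
0.45 [463.5  63.  100.4] [319.79700853 251.81703537] v range 239.1 264.8
0.5 [466.   62.8 105. ] [319.79554814 258.84913051] v range 245.8 272.2
0.55 [468.7  62.6 109.4] [319.79345021 266.42730862] v range 253.0 280.1
0.6 [471.7  62.5 113.8] [319.79068557 274.54161901] v range 260.8 288.7
0.65 [474.9  62.3 117.9] [319.78722934 283.1751231 ] v range 269.1 297.7
0.7 [478.3  62.1 121.9] [319.78306197 292.30325333] v range 277.8 307.3
0.75 [481.9  61.9 125.8] [319.77817042 301.89329481] v range 287.0 317.3
```

Fitting the knob's rows in the wrist view (v 228–251) gives a lever angle of about 0.35. The tooth is near the catch top and the knob has crept up in the pads. I'll grip harder and press in small steps.

```bash
cat > ang.py <<'E'
# lever angle from the wrist view: extent in v of the dark knob near its column
from workcell import eyes
from h import *
from scipy.optimize import brentq
import sys
Y=float(sys.argv[1]) if len(sys.argv)>1 else 76.3
c=eyes.calibration("wrist");K=np.array(c["camera_matrix"]);T=np.linalg.inv(np.array(c["world_from_camera"]))
im=eyes.grab_frame("wrist").astype(int)
ex=np.array([.9983,-.0584,0]);ey=np.array([.0584,.9983,0]);o=np.array([594.02,-21.11,0])
def top(a):
    p=o+ex*(-42-105*np.cos(a)+3*np.sin(a))+ey*Y+[0,0,52+105*np.sin(a)+3*np.cos(a)]
    q=np.array([K@(T@[*(p+8*np.cos(t)*ex+[0,0,8*np.sin(t)]),1])[:3] for t in np.arange(0,6.28,.05)])
    return (q[:,1]/q[:,2]).min()
g=im[195:300,310:330].mean(axis=(1,2))
print("col",g[::2].round().astype(int).tolist())
print("top v for a .0 .1 .2 .23 .3 .335 .4 .5:",[round(top(a),1) for a in(0,.1,.2,.23,.3,.335,.4,.5)])
E
python3 ang.py; python3 -m crank '[{"dx":0,"dy":0,"dz":0,"yaw":0},{"dx":-0.0005,"dy":0,"dz":-0.0015,"yaw":0},{"dx":0,"dy":0,"dz":0,"yaw":0}]' 0.1 50;python3 -m crank '[{"dx":-0.0005,"dy":0,"dz":-0.0015,"yaw":0},{"dx":0,"dy":0,"dz":0,"yaw":0}]'; python3 ang.py
```

```text
col [168, 170, 170, 170, 171, 175, 179, 182, 184, 186, 186, 192, 183, 76, 94, 99, 84, 49, 51, 51, 51, 52, 53, 53, 53, 50, 49, 43, 133, 133, 66, 78, 81, 85, 91, 93, 99, 98, 99, 100, 97, 97, 105, 134, 132, 132, 132, 132, 131, 131, 144, 160, 169]
top v for a .0 .1 .2 .23 .3 .335 .4 .5: [np.float64(202.0), np.float64(206.9), np.float64(213.6), np.float64(215.9), np.float64(222.2), np.float64(225.7), np.float64(232.9), np.float64(245.8)]
time_s: 13.68
ee_pos: [457.0, 62.9, 72.4]
ee_rot: [-180.0, -0.2, 176.6]
force: [-3.5, 1.3, 6.3]
gripper_width: 24.8
gripper_force: 50.0
time_s: 13.92
ee_pos: [456.5, 62.9, 71.3]
ee_rot: [-180.0, -0.2, 176.6]
force: [-3.7, 0.6, 5.5]
gripper_width: 24.9
gripper_force: 50.0
col [168, 169, 170, 170, 170, 171, 178, 179, 182, 184, 185, 186, 191, 168, 69, 96, 92, 48, 51, 51, 51, 52, 53, 54, 52, 50, 48, 44, 106, 134, 66, 78, 80, 85, 92, 94, 99, 98, 99, 101, 97, 97, 106, 135, 133, 133, 133, 133, 132, 131, 131, 144, 158]
top v for a .0 .1 .2 .23 .3 .335 .4 .5: [np.float64(204.1), np.float64(209.1), np.float64(215.9), np.float64(218.4), np.float64(224.8), np.float64(228.4), np.float64(235.7), np.float64(248.9)]
```

```bash
python3 -m crank '[{"dx":-0.0005,"dy":0,"dz":-0.0015,"yaw":0},{"dx":0,"dy":0,"dz":0,"yaw":0}]' ;python3 -m crank '[{"dx":-0.0005,"dy":0,"dz":-0.0015,"yaw":0},{"dx":0,"dy":0,"dz":0,"yaw":0}]'; python3 ang.py
```

```text
time_s: 14.22
ee_pos: [456.0, 62.9, 70.1]
ee_rot: [-180.0, -0.2, 176.6]
force: [-4.2, 1.9, 6.9]
gripper_width: 24.7
gripper_force: 50.0
time_s: 14.48
ee_pos: [455.6, 62.9, 68.9]
ee_rot: [-180.0, -0.2, 176.6]
force: [-4.1, 1.9, 7.0]
gripper_width: 24.5
gripper_force: 50.0
col [167, 168, 169, 170, 170, 170, 178, 178, 180, 182, 185, 185, 185, 177, 138, 71, 91, 48, 50, 51, 51, 52, 53, 54, 52, 50, 49, 44, 91, 125, 67, 78, 80, 85, 91, 94, 99, 98, 99, 101, 97, 97, 106, 136, 134, 134, 133, 133, 133, 133, 132, 131, 143]
top v for a .0 .1 .2 .23 .3 .335 .4 .5: [np.float64(206.1), np.float64(211.2), np.float64(218.2), np.float64(220.7), np.float64(227.3), np.float64(230.9), np.float64(238.5), np.float64(251.9)]
```

```bash
python3 -m crank '[{"dx":-0.0005,"dy":0,"dz":-0.0015,"yaw":0},{"dx":0,"dy":0,"dz":0,"yaw":0}]' ;python3 -m crank '[{"dx":-0.0005,"dy":0,"dz":-0.0015,"yaw":0},{"dx":0,"dy":0,"dz":0,"yaw":0}]';python3 -m crank '[{"dx":-0.0005,"dy":0,"dz":-0.0015,"yaw":0},{"dx":0,"dy":0,"dz":0,"yaw":0}]'; python3 ang.py
```

```text
time_s: 14.78
ee_pos: [455.2, 62.9, 67.7]
ee_rot: [-180.0, -0.2, 176.6]
force: [-4.5, 2.0, 7.3]
gripper_width: 24.7
gripper_force: 50.0
time_s: 15.02
ee_pos: [454.8, 62.9, 66.5]
ee_rot: [-180.0, -0.2, 176.6]
force: [-4.9, 2.6, 7.0]
gripper_width: 24.8
gripper_force: 50.0
time_s: 15.28
ee_pos: [454.4, 62.9, 65.3]
ee_rot: [-180.0, -0.2, 176.6]
force: [-4.6, 2.5, 5.8]
gripper_width: 24.8
gripper_force: 50.0
col [167, 168, 168, 169, 170, 170, 171, 174, 178, 180, 182, 185, 184, 171, 166, 153, 70, 51, 52, 52, 53, 54, 55, 56, 54, 52, 50, 46, 84, 126, 67, 78, 81, 85, 92, 94, 99, 99, 99, 101, 97, 96, 106, 137, 135, 135, 135, 134, 134, 133, 133, 133, 133]
top v for a .0 .1 .2 .23 .3 .335 .4 .5: [np.float64(209.0), np.float64(214.3), np.float64(221.6), np.float64(224.2), np.float64(231.0), np.float64(234.8), np.float64(242.6), np.float64(256.4)]
```

The lever now reads about 0.28, sinking smoothly at 6–7 N, so the tooth is in the notch. I'll carry on down to the click.

```bash
python3 -m crank '[{"dx":-0.0005,"dy":0,"dz":-0.0015,"yaw":0},{"dx":-0.0005,"dy":0,"dz":-0.0015,"yaw":0},{"dx":-0.0005,"dy":0,"dz":-0.0015,"yaw":0},{"dx":0,"dy":0,"dz":0,"yaw":0}]' 0.1 60;python3 -m crank '[{"dx":-0.0005,"dy":0,"dz":-0.0015,"yaw":0},{"dx":-0.0005,"dy":0,"dz":-0.0015,"yaw":0},{"dx":-0.0005,"dy":0,"dz":-0.0015,"yaw":0},{"dx":0,"dy":0,"dz":0,"yaw":0}]'; python3 ang.py
```

```text
time_s: 15.82
ee_pos: [453.3, 62.9, 61.8]
ee_rot: [-180.0, -0.2, 176.6]
force: [-5.1, 1.5, 7.9]
gripper_width: 24.7
gripper_force: 60.0
time_s: 16.32
ee_pos: [452.4, 63.0, 58.3]
ee_rot: [-180.0, -0.1, 176.6]
force: [-4.7, 1.9, 6.8]
gripper_width: 24.5
gripper_force: 60.0
col [168, 163, 167, 168, 168, 168, 170, 170, 171, 174, 178, 178, 172, 155, 151, 151, 145, 58, 51, 52, 52, 54, 55, 56, 54, 53, 51, 48, 59, 117, 68, 79, 81, 85, 92, 94, 99, 99, 99, 101, 97, 96, 115, 155, 136, 137, 137, 136, 136, 136, 135, 135, 134]
top v for a .0 .1 .2 .23 .3 .335 .4 .5: [np.float64(214.4), np.float64(220.2), np.float64(228.0), np.float64(230.8), np.float64(238.1), np.float64(242.1), np.float64(250.4), np.float64(265.2)]
```

```bash
python3 -m crank '[{"dx":-0.0005,"dy":0,"dz":-0.002,"yaw":0},{"dx":-0.0005,"dy":0,"dz":-0.002,"yaw":0},{"dx":0,"dy":0,"dz":0,"yaw":0}]';python3 -m crank '[{"dx":-0.0005,"dy":0,"dz":-0.002,"yaw":0},{"dx":-0.0005,"dy":0,"dz":-0.002,"yaw":0},{"dx":0,"dy":0,"dz":0,"yaw":0}]'; python3 ang.py
```

```text
time_s: 16.75
ee_pos: [451.6, 62.9, 55.2]
ee_rot: [-180.0, -0.1, 176.6]
force: [-4.7, 1.5, 7.0]
gripper_width: 25.1
gripper_force: 60.0
time_s: 17.12
ee_pos: [451.1, 62.9, 52.5]
ee_rot: [-180.0, -0.1, 176.6]
force: [-5.6, 2.7, 11.7]
gripper_width: 24.9
gripper_force: 60.0
col [175, 170, 165, 169, 168, 168, 168, 169, 169, 170, 173, 172, 159, 152, 149, 150, 153, 88, 50, 52, 52, 53, 54, 56, 54, 53, 51, 49, 46, 90, 69, 79, 81, 86, 92, 94, 99, 98, 99, 101, 97, 96, 115, 160, 158, 158, 144, 138, 137, 137, 137, 137, 137]
top v for a .0 .1 .2 .23 .3 .335 .4 .5: [np.float64(218.6), np.float64(224.8), np.float64(233.1), np.float64(236.1), np.float64(243.7), np.float64(248.0), np.float64(256.8), np.float64(272.4)]
```

```bash
python3 -m crank '[{"dx":-0.0005,"dy":0,"dz":-0.002,"yaw":0},{"dx":0,"dy":0,"dz":-0.002,"yaw":0},{"dx":0,"dy":0,"dz":0,"yaw":0}]';python3 -m crank '[{"dx":-0.0005,"dy":0,"dz":-0.002,"yaw":0},{"dx":0,"dy":0,"dz":-0.002,"yaw":0},{"dx":0,"dy":0,"dz":0,"yaw":0}]'; python3 ang.py
```

```text
time_s: 17.55
ee_pos: [450.5, 63.0, 49.1]
ee_rot: [180.0, -0.1, 176.6]
force: [-5.4, 1.6, 12.1]
gripper_width: 24.9
gripper_force: 60.0
time_s: 17.92
ee_pos: [449.9, 62.6, 45.3]
ee_rot: [-179.9, -0.1, 176.6]
force: [-3.8, -1.0, 6.7]
gripper_width: 24.9
gripper_force: 60.0
col [179, 177, 176, 172, 166, 167, 167, 168, 171, 171, 172, 173, 160, 143, 140, 151, 146, 116, 49, 52, 52, 53, 54, 55, 54, 53, 52, 50, 48, 53, 71, 79, 81, 86, 92, 94, 99, 99, 99, 101, 97, 96, 114, 156, 154, 154, 155, 155, 155, 152, 139, 139, 139]
top v for a .0 .1 .2 .23 .3 .335 .4 .5: [np.float64(223.6), np.float64(230.3), np.float64(239.2), np.float64(242.4), np.float64(250.6), np.float64(255.2), np.float64(264.5), np.float64(281.2)]
```

Past the peak, with the lever at about 0.1. I'll press the rest of the way.

```bash
python3 -m crank '[{"dx":0,"dy":0,"dz":-0.002,"yaw":0},{"dx":-0.0005,"dy":0,"dz":-0.002,"yaw":0},{"dx":0,"dy":0,"dz":-0.002,"yaw":0},{"dx":0,"dy":0,"dz":-0.002,"yaw":0},{"dx":0,"dy":0,"dz":0,"yaw":0}]';python3 -m crank '[{"dx":0,"dy":0,"dz":-0.002,"yaw":0},{"dx":0,"dy":0,"dz":-0.002,"yaw":0},{"dx":0,"dy":0,"dz":0,"yaw":0}]'; python3 ang.py
```

```text
time_s: 18.6
ee_pos: [449.3, 62.5, 38.6]
ee_rot: [-179.9, -0.2, 176.6]
force: [-5.5, 0.5, 4.6]
gripper_width: 24.9
gripper_force: 60.0
time_s: 18.98
ee_pos: [449.2, 62.6, 35.8]
ee_rot: [-179.9, -0.2, 176.6]
force: [-6.7, -0.9, 8.7]
gripper_width: 24.9
gripper_force: 60.0
col [181, 180, 178, 176, 172, 171, 166, 167, 167, 166, 170, 169, 151, 149, 149, 142, 140, 134, 52, 53, 53, 53, 54, 54, 54, 54, 52, 51, 49, 54, 71, 78, 81, 86, 92, 94, 99, 98, 99, 100, 97, 96, 115, 154, 149, 154, 153, 153, 153, 154, 154, 154, 154]
top v for a .0 .1 .2 .23 .3 .335 .4 .5: [np.float64(229.6), np.float64(237.0), np.float64(246.7), np.float64(250.2), np.float64(259.2), np.float64(264.2), np.float64(274.4), np.float64(292.7)]
```

```bash
python3 -m crank '[{"dx":0,"dy":0,"dz":-0.0015,"yaw":0},{"dx":0,"dy":0,"dz":0,"yaw":0}]'; python3 ang.py
```

```text
time_s: 19.27
ee_pos: [449.2, 62.6, 35.1]
ee_rot: [-180.0, -0.2, 176.6]
force: [-7.6, -0.5, 13.6]
gripper_width: 24.6
gripper_force: 60.0
col [181, 180, 179, 176, 172, 169, 167, 168, 167, 167, 166, 165, 155, 149, 149, 147, 140, 134, 52, 53, 53, 53, 54, 54, 54, 53, 52, 51, 48, 54, 71, 79, 81, 86, 92, 94, 99, 98, 99, 100, 97, 96, 115, 156, 147, 154, 153, 153, 153, 153, 154, 153, 154]
top v for a .0 .1 .2 .23 .3 .335 .4 .5: [np.float64(229.9), np.float64(237.4), np.float64(247.2), np.float64(250.7), np.float64(259.7), np.float64(264.8), np.float64(275.1), np.float64(293.4)]
```

The force now climbs steeply, so the lever is at the bottom. I'll open and retreat upwards.

```bash
python3 -m crank '[{"dx":0,"dy":0,"dz":0.001,"yaw":0},{"dx":0,"dy":0,"dz":0,"yaw":0},{"dx":0,"dy":0,"dz":0,"yaw":0},{"dx":0,"dy":0,"dz":0,"yaw":0},{"dx":0,"dy":0,"dz":0.02,"yaw":0},{"dx":0,"dy":0,"dz":0.03,"yaw":0},{"dx":0,"dy":0,"dz":0.04,"yaw":0},{"dx":-0.02,"dy":0,"dz":0.03,"yaw":0},{"dx":-0.03,"dy":-0.03,"dz":0.03,"yaw":0},{"dx":0,"dy":0,"dz":0,"yaw":0}]' 0.5
python3 - <<'E'
from workcell import eyes
import cv2
a=eyes.grab_frame("scene")[170:250,250:380,::-1]
b=eyes.grab_frame("wrist")[100:350,140:500,::-1]
cv2.imwrite("pics/s4.png",cv2.vconcat([cv2.resize(a,(468,288),interpolation=2),cv2.resize(b,(468,300),interpolation=2)]))
E
```

```text
time_s: 20.58
ee_pos: [410.7, 38.4, 156.9]
ee_rot: [180.0, 0.2, 176.5]
force: [0.8, 0.2, -0.0]
gripper_width: 45.9
gripper_force: 0.0
```

View pics/s4.png

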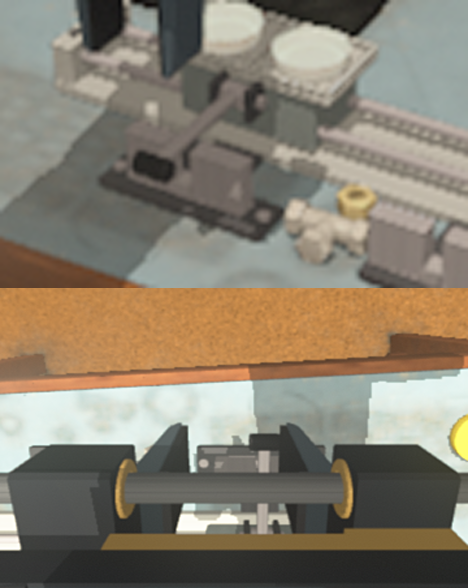

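The lever lies down and level in the far notch with its knob at (153,163). Both dishes are flat in the tray, the tee and nut are in place, and the gripper is clear. Handing in.

```bash
python3 -c "
from workcell import ticket;print(ticket.job_done())"
```

```text
the job is handed in; nothing more can be done
None
```

The job is handed in after about 21 s of robot time; the hand-in gave no verdict. In the last picture the carriage is at the far station, its lever is down in the notch, both dishes are in the tray, the tee and nut are in place, and the gripper is clear.

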